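Pack a specimen jar in its cup and shipping canister and snap the lid home

ROBOT

A 6-joint arm with a two-finger parallel gripper is mounted at the origin on the work surface. World frame = base frame: x ahead of the robot, y to its left, z up, the work surface at z = 0. Lengths are in m, angles in rad, forces in N, time in s.
With the tool pointing down it reaches from about 0.35 to 0.775 m from the base axis. Payload 7.3 kg.
Tool frame: the origin (TCP) lies on the centre line of the jaws, within the pads' length; the fingertips stand 17 mm ahead of it and the grasp point (between the pads) lies 2 mm behind it (robot.tip_extent is the distance from the TCP to the fingertips, in m); z points along the fingers, y is the line along which they close (so a half turn about z gives the same grasp; the last joint's range is limited). The gripper opens to 92 mm and grips with 3 to 60 N. Pads are 19 mm wide; open, the fingers measure 130 mm over their backs; the gripper's body (75 mm by 190 mm) begins 47 mm behind the grasp point.
Start: joints at [-1.46, 0.342, 1.524, -0, 1.275, -0.146], TCP at [0.133, -0.508, 0.209] pointing down, gripper open.
Joint ranges: [-2.53, 2.53], [-0.77, 2.02], [0.04, 2.7], [-1, 4.14], [0.28, 2.66], [-3.11, 3.11]. Speed limits (rad/s): [2.57, 2.57, 3.14, 3.14, 3.14, 3.14].

INTERFACE

Orientations are given as [roll, pitch, yaw] about the fixed x, y, z axes, in that order (R = Rz(yaw) Ry(pitch) Rx(roll)).
In Python, from cell import robot gives the robot as it stands.
- The arm moves only by the tool step_arm, never from a script. Its argument "motion" is a list of rows, each a list of 2 entries, a list of its own where there are three numbers: the shift along the tool's x, y, z in units of 60 mm (1.0 is 60 mm), then the turn about the tool's z in rad. In form: [[[x, y, z], spin], ...]. A call has 1 to 10 rows; each row is the pose to reach, as a shift and turn from the pose commanded when the call began, along the tool's axes at that moment; what a row does not reach only later rows make up. A row lasts 1/8 s, in which the tool goes at most 62.5 mm and 10.7 degrees, less where a joint would pass 70% of its speed; a pose out of reach is approached as far as the arm can. A call with a gripper value outside its range is refused whole. "hand" is the closure in counts, from 0 (fully open) to 255 (shut), set as the call begins (left out, the last holds). The fingers move at their own pace and stop on an object; "squeeze" is the grip in N (left out, the last holds). Time passes only in rows, so rows that repeat a pose let the fingers close. It gives the time, the measured TCP pose, the force, the opening and the grip force at its end, in the units of the state.
- robot.observe(): the state, without advancing time (a new reading comes with each control period).
- robot.read_camera(name): name is "scene" or "top"; returns a dict with "pixels" (384x512x3 uint8, red, green, blue), "intrinsics" (3x3 intrinsics, pixels), "k1" (the pictures are not rectified: a ray, as slopes to the right and down, at radius r is drawn at 1 + k1 r^2 times it, then the intrinsics apply), "xyz" and "rotation" of the camera in the world. Camera axes: x right, y up, looking along -z (the intrinsics and any distortion apply to the point x, -y, -z); pixel columns grow to the right and rows downward; lengths in m; the calibration is good to about 2 mm. A picture is of the moment at which its call begins. There is no depth.
- robot.hand_in(): hands the job in; it is judged then, once.
The state is a dict: "time": time; "qpos": joint angles; "qvel": joint speeds; "joint_efforts": joint torques, N m; "tool_pos": TCP position; "tool_rot": TCP orientation; "contact_force": force on the tool from outside, world axes, zero at the start; "torque": the same for the moment, N m; "opening": finger opening in m; "grip_force": force on a finger pad.
Only numpy, scipy, OpenCV 4.12 (cv2) and the standard library are available. Lean on these libraries where they do the work, as an engineer would, in place of code of your own. Each camera call takes 0.05 s, during which the arm holds its last target. There are 200 camera calls.

TASK

Pack the red-capped specimen jar for the courier: the jar stands in the yellow cup and the cup stands in the foam pocket of the blue canister, both upright and right down (nest them in either order), and only then the white domed lid goes on. Press the lid straight down until all four orange clips snap over its edge, and do not let go: finish still holding the lid and pressing it firmly onto the soft black seal. Keep the jar upright throughout, and leave the blue-capped jar, the two stacked culture dishes, the marker and the tweezers where they are.

Things in the scene. Friction and masses are not known exactly. Their poses are not given: they have to be found in the camera images.
- canister: Blue round plastic tub (all sizes in mm), fixed to the bench on a rubber mat, left or right, open on top: outside diameter 142, inside 132, wall top 61 above the bench. Origin: centre of its underside, on the bench; z up, x and y point at clips a and b. Four orange clips stand around it, out to radius 83 and up to 85 above the bench; their sloping tops guide the lid in.
- pocket (a point): Centre of the floor of the round pocket in the dark foam that fills the canister's bottom: 6 above the canister's origin, on its axis. Pocket diameter 68; the foam's top is 22 above this point and reaches the canister's wall.
- cup: Loose yellow round cup, outside diameter 62, inside 52, 54 tall, wall and floor 5 thick, 0.06 kg. Origin: centre of its underside; z up. In the pocket its origin is 6 above the canister's, its upper 32 mm stand above the foam, with 35 of free space around for fingers.
- jar: Loose specimen jar with a RED screw cap: 42 body diameter, cap 45 diameter and 20 tall, 84 tall overall; about 0.06 to 0.13 kg. Origin: centre of its underside; z up. Standing in the cup its origin is 5 above the cup's origin and its top 35 above the cup's rim.
- lid: Loose white domed lid, hollow below, 0.11 to 0.22 kg, right way up on the bench. Origin: centre of its underside, z up. Plug ring (diameter 125) from 0 to 8 above the origin enters the canister's mouth; flange (diameter 150, round edge) 8 to 13; dome to 50, no wider than 121. Any yaw fits.
- lid_bar (a point): Middle of the lid's blue grip bar, 67 above the lid's origin. The bar is 64 long along the lid's x, 24 wide along its y, and stands from 50 (dome top) to 84 above the origin.
- lid_edge (a point): Centre of the underside of the lid's flange, 8 above the lid's origin. Its height above the canister's origin: about 75 when the edge meets the sloping clip tops; pressing then spreads the clips, the force rising to 8 to 15 N and dropping suddenly near 71; 66 lying on the seal under the clips; 62 with the seal squeezed fully.
- clip_a (a joint): Outward lean in rad of the orange spring clip on the canister's +x side: 0 at rest (also when snapped over the lid's edge), about 0.07 while the lid's edge is passing it.
- clip_b (a joint): The same for the clip on the canister's +y side.
- clip_c (a joint): The same for the clip on the canister's -x side.
- clip_d (a joint): The same for the clip on the canister's -y side.
- seal: Soft black seal ring, 133 to 143 diameter, on the canister's rim; its origin is on the canister's axis 62 above the canister's origin, its top 4 higher. It springs, 2.5 N per mm, and gives 4 mm at most.
- bluejar: Bystander: a specimen jar of the same size with a BLUE cap (42 diameter, 84 tall), origin at the centre of its underside. Not to be moved.
- dish_low: Bystander: round culture dish, 93 diameter, 16.5 tall, origin at the centre of its underside. Another lies on it. Not to be moved.
- dish_high: Bystander: the culture dish stacked on the first, same size.
- marker: Bystander: marker pen lying on the bench, 140 long along its x axis, 16 thick; origin near its middle, on the bench. Not to be moved.
- tweezers: Bystander: steel tweezers lying flat, 160 long along x, 20 wide, 4 thick; origin near the middle, on the bench. Not to be moved.

How it is judged:
On the way, in this order (a step that is already met when the one before it is completed fails the run):
1. the red-capped jar stands in the yellow cup, and the cup in the canister's foam pocket, both upright and right down (horizontal distance between cup and canister below 0.006 m and z of cup in the frame of canister between 0.003 and 0.009 m and angle between cup's own z axis and vertical below 0.08 rad and horizontal distance between jar and cup below 0.009 m and z of jar in the frame of cup between 0.002 and 0.008 m and angle between jar's own z axis and vertical below 0.12 rad), for 0.2 s.
2. the lid has passed the clips: it lies level under all four, which have sprung back (z of lid in the frame of canister between 0.05 and 0.06 m and horizontal distance between lid and canister below 0.005 m and angle between lid's own z axis and vertical below 0.04 rad and value of joint each of clip_a, clip_b, clip_c, clip_d below 0.02 rad), for 0.2 s.
At the end, for the whole second after the job is handed in: Jar upright on the cup's floor (9 mm off axis at most), cup upright on the pocket's floor (6 mm); lid level and centred (5 mm), its underside under 60 mm above the canister's, all four clips back (under 0.02 rad); the gripper still holds it, pressing the seal with over 5 N (all of step 1 and all of step 2 and contact force between lid and seal above 5 N and contact force between the fingers and lid above 2 N); the arm keeps its last pose, push and grip.
It fails at once if the red-capped jar is tipped over (leaning more than 45 degrees) (angle between jar's own z axis and vertical above 0.8 rad).
It fails at once if a bystander is moved (more than 30 mm) (distance of any of bluejar, dish_low, dish_high, marker, tweezers from where it was at the start of the episode above 0.03 m).
It also fails if it takes over 69 s, if anything falls off the work surface, if the arm or the gripper's body presses on something with over 40 N, if the wrist force passes 120 N, or if a joint passes its speed limit or range.

## Working session

There is one attempt and no reset: what is moved stays moved. The work goes in short steps, Python scripts to look and compute and a tool call to move; the robot and the scene stay as the last step left them, time stands still between calls to the robot, and variables do not carry over. Pictures are saved under pics/ and viewed, at most 10 in all, crops included, and the job is handed in when it is done.

Besides the shell and the picture viewer there is one more tool, called after "Emit:" by a JSON object that holds its "api" and its "payload", one argument or row to a line. step_arm: Moves the arm, as the interface text tells. Its arguments: {"type":"object","properties":{"motion":{"type":"array"},"hand":{"type":"number"},"squeeze":{"type":"number"}},"required":["motion"]}

```bash
ls; mkdir -p pics; python3 - <<'E'
from cell import robot
import cv2
print(robot.observe())
for n in("scene","top"):
    c=robot.read_camera(n); print(n,c["intrinsics"],c["k1"],c["xyz"],c["rotation"])
    cv2.imwrite(f"pics/{n}0.png",c["pixels"][:,:,::-1])
E
```

```text
pics
{'time': 0.0, 'qpos': array([-1.46000390e+00,  3.42708147e-01,  1.52497918e+00, -1.75505353e-05,
        1.27540975e+00, -1.46048393e-01]), 'qvel': array([ 0.00066508, -0.00142958,  0.00133674,  0.000639  ,  0.00151736,
       -0.00196503]), 'joint_efforts': array([-1.39109776e-03, -4.31244743e+01, -2.44221014e+01,  7.17408629e-02,
        5.59722050e-02, -1.22295064e-04]), 'tool_pos': array([ 0.13330822, -0.50735823,  0.20826576]), 'tool_rot': array([-3.14010180e+00, -2.02334246e-04,  2.56845794e-01]), 'contact_force': array([ 0.31006295, -0.71655837, -0.02410538]), 'torque': array([-0.03539953,  0.06863865, -0.01393076]), 'grip_force': 0.0, 'opening': 0.09175951439176303}
scene [[433.59148218   0.         251.69723445]
 [  0.         433.59148218 193.46158549]
 [  0.           0.           1.        ]] -0.109474432246357 [1.00247849 0.73860945 0.83292358] [0.83035183 0.00812845 2.59867305]
top [[493.95837783   0.         262.76770591]
 [  0.         493.95837783 183.18200876]
 [  0.           0.           1.        ]] -0.10088996000971076 [3.29295988e-01 4.88860870e-04 1.33283722e+00] [ 0.18463399  0.00738843 -1.58775442]
```

View pics/scene0.png

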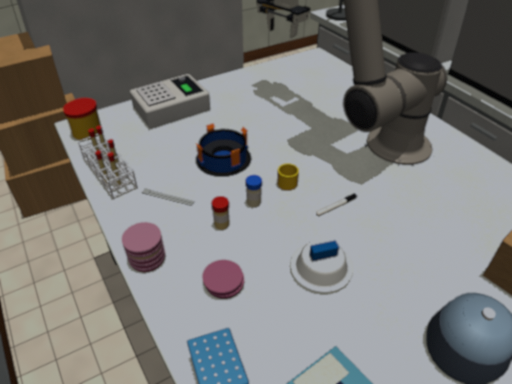

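View pics/top0.png

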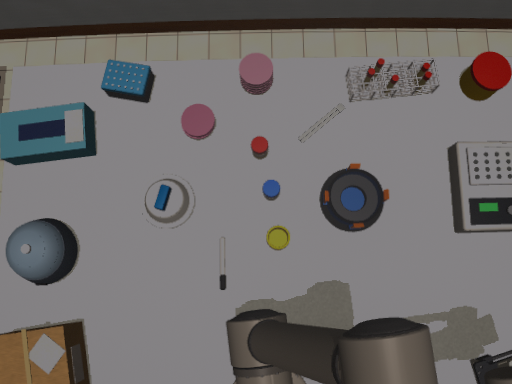

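The scene view shows the canister at (223,150), cup (288,177), red jar (220,210), blue jar (254,190) and lid (322,262). In the top view they are at (352,198), (278,238), (260,145), (271,188) and (167,200). Next I triangulate the colour-blob centroids and look closely at the canister.

```bash
cat >h.py <<'E'
import numpy as np,cv2
from scipy.spatial.transform import Rotation as Ro
from cell import robot
def cam(n):
    c=robot.read_camera(n); c["R"]=Ro.from_euler("xyz",c["rotation"]).as_matrix(); c["hsv"]=cv2.cvtColor(c["pixels"],cv2.COLOR_RGB2HSV); return c
def ray(c,uv):
    D=np.array([c["k1"],0,0,0,0.])
    p=cv2.undistortPoints(np.array([[uv]],float),c["intrinsics"],D)[0,0]
    return c["R"]@np.array([p[0],-p[1],-1.])
def plane(c,uv,z):
    d=ray(c,uv); return c["xyz"]+d*(z-c["xyz"][2])/d[2]
def tri(c1,p1,c2,p2):
    a,b=ray(c1,p1),ray(c2,p2); w=c2["xyz"]-c1["xyz"]
    s=np.linalg.lstsq(np.c_[a,-b],w,rcond=None)[0]
    A=c1["xyz"]+s[0]*a;B=c2["xyz"]+s[1]*b
    return (A+B)/2,np.linalg.norm(A-B)
def proj(c,P):
    q=c["R"].T@(np.asarray(P)-c["xyz"]); x,y=q[0]/-q[2],-q[1]/-q[2]; k=1+c["k1"]*(x*x+y*y)
    return (c["intrinsics"]@[x*k,y*k,1])[:2]
def blobs(c,lo,hi,box,amin=8):
    x0,y0,x1,y1=box; m=np.zeros(c["hsv"].shape[:2],np.uint8)
    h=c["hsv"][y0:y1,x0:x1].astype(int); 
    if lo[0]<0: h=h.copy(); h[...,0]=(h[...,0]+90)%180-90
    m[y0:y1,x0:x1]=np.all((h>=lo)&(h<=hi),axis=2)*255
    n,l,s,ce=cv2.connectedComponentsWithStats(m)
    return sorted([(int(s[i,4]),ce[i].round(2).tolist(),s[i,:4].tolist(),(l==i)) for i in range(1,n) if s[i,4]>=amin],key=lambda t:-t[0])
E
python3 - <<'E'
from h import *
T,S=cam("top"),cam("scene")
Q={"jar":((-8,120,60),(8,255,255),(240,125,280,165),(205,190,236,215)),
"cup":((20,110,40),(35,255,255),(260,220,296,256),(270,158,306,195)),
"bluejar":((105,120,60),(125,255,255),(255,175,288,202),(240,170,268,195)),
"bar":((95,120,40),(125,255,255),(148,180,185,215),(300,232,345,265)),
"clips":((3,150,110),(15,255,255),(310,155,400,240),(185,115,260,180))}
for k,(lo,hi,bt,bs) in Q.items():
    t=blobs(T,lo,hi,bt);s=blobs(S,lo,hi,bs)
    print(k,[x[:3] for x in t],[x[:3] for x in s])
    if k!="clips": print("   ",tri(T,t[0][1],S,s[0][1]))
    if k=="bar": print(cv2.minAreaRect(np.argwhere(t[0][3])[:,::-1].astype(np.float32)))
a=cv2.resize(T["pixels"][150:245,305:400],(570,570),interpolation=cv2.INTER_CUBIC)
b=cv2.resize(S["pixels"][112:188,185:261],(570,570),interpolation=cv2.INTER_CUBIC)
cv2.imwrite("pics/can.png",cv2.resize(np.hstack([a,b]),(800,400))[:,:,::-1])
E
```

```text
jar [(217, [259.27, 144.4], [251, 137, 17, 16])] [(210, [219.66, 204.22], [212, 197, 16, 16])]
    (array([0.66833527, 0.01379931, 0.07197057]), np.float64(0.0018325707228673987))
cup [(437, [277.84, 237.19], [267, 226, 23, 24])] [(454, [287.37, 176.31], [278, 164, 20, 26])]
    (array([ 0.42695463, -0.03066481,  0.02568148]), np.float64(0.0020670065239817323))
bluejar [(225, [270.97, 187.95], [263, 180, 17, 17])] [(184, [253.24, 182.1], [246, 175, 15, 15])]
    (array([ 0.55128694, -0.0147146 ,  0.07186908]), np.float64(0.0016910037619330203))
bar [(220, [161.68, 196.87], [155, 185, 15, 25])] [(362, [323.65, 250.09], [311, 241, 27, 19])]
    (array([0.53418893, 0.26999694, 0.06778923]), np.float64(9.151016210057866e-05))
((162.22775268554688, 197.0711669921875), (10.260661125183105, 24.10062026977539), 17.354022979736328)
clips [(36, [354.75, 165.44], [350, 164, 10, 4]), (35, [386.11, 194.03], [384, 190, 5, 9]), (31, [326.23, 195.74], [325, 191, 4, 10]), (26, [358.19, 224.92], [354, 224, 10, 3])] [(22, [210.09, 126.77], [208, 125, 6, 5]), (16, [243.69, 130.94], [242, 129, 4, 5])]
```

View pics/can.png

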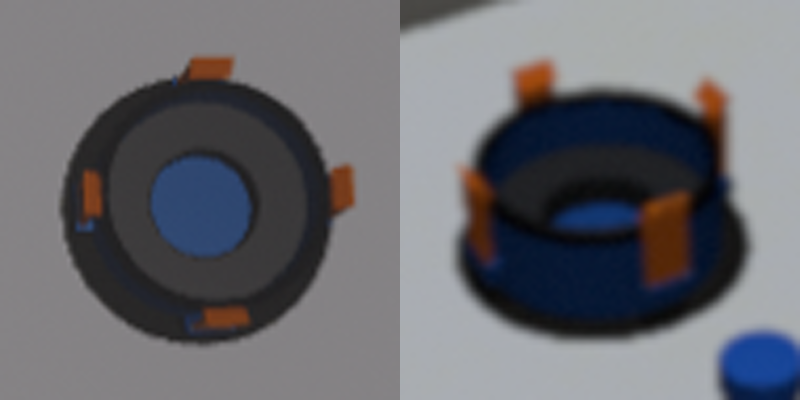

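The crops show the blue pocket floor near top-view pixel (352.7,199) and the four clips around it. The dark foam and the rim ring are also clear. Next I compute the canister axis from the pocket floor and the clips, and check it with an overlay in both views.

```bash
python3 - <<'E'
from h import *
T,S=cam("top"),cam("scene")
f=blobs(T,(95,110,100),(125,255,255),(335,180,372,218))[0]
print(f[:3]); p=plane(T,f[1],0.017); print("pocket",p)
t=[b for b in blobs(T,(3,120,80),(18,255,255),(310,155,400,240))]
tc={}
for b in t[:4]: print(b[:3], plane(T,b[1],0.075))
print("clipmean",np.mean([plane(T,b[1],0.075) for b in t[:4]],0))
for b in blobs(S,(3,120,60),(18,255,255),(185,115,260,180)): print("S",b[:3])
C=p[:2]
c4=np.array([b[1] for b in t[:4]]);P=[plane(T,u,0.08)[:2] for u in c4]
v=P[int(np.argmax([q[0] for q in P]))]-C; th=np.arctan2(v[1],v[0]); print("th",th)
ims=[]
for c,(x0,y0,w) in ((T,(305,150,95)),(S,(185,112,76))):
    k=500/w; a=cv2.resize(c["pixels"][y0:y0+w,x0:x0+w],(500,500),interpolation=cv2.INTER_CUBIC)
    def d(P,col):
        u=(proj(c,P)-[x0,y0]+.5)*k; cv2.circle(a,tuple(int(i) for i in u),1,col,-1)
    for z,r,col in((.066,.0715,(0,255,0)),(.028,.034,(255,255,0)),(.006,.034,(255,255,255)),(.085,.083,(255,0,255))):
        for q in np.arange(0,6.28,.06): d([C[0]+r*np.cos(q),C[1]+r*np.sin(q),z],col)
    ims.append(a)
cv2.imwrite("pics/ov.png",cv2.resize(np.hstack(ims),(800,400))[:,:,::-1])
E
```

```text
(409, [352.13, 198.6], [341, 188, 23, 22])
pocket [ 0.52841562 -0.23446885  0.017     ]
(49, [354.41, 165.96], [350, 164, 10, 5]) [ 0.60572873 -0.23444156  0.075     ]
(49, [385.96, 194.2], [384, 189, 5, 11]) [ 0.52944436 -0.31291743  0.075     ]
(45, [358.13, 224.87], [354, 223, 10, 5]) [ 0.45139871 -0.23627248  0.075     ]
(40, [326.42, 195.48], [325, 190, 4, 11]) [ 0.52904954 -0.1578897   0.075     ]
clipmean [ 0.52890533 -0.23538029  0.075     ]
S (124, [235.07, 155.98], [231, 148, 9, 17])
S (52, [199.6, 151.79], [197, 145, 6, 16])
S (39, [210.03, 127.26], [207, 124, 7, 8])
S (27, [243.93, 131.81], [242, 128, 5, 10])
th 0.012610484618156254
```

View pics/ov.png

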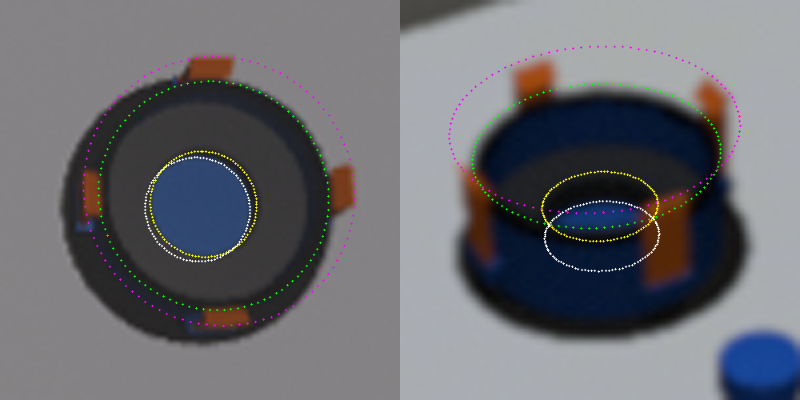

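The overlay from the pocket centroid, (0.528,-0.235), fits the top view closely. The scene view is about 1 px off, within calibration, so the heights agree. I'm moving above the cup with yaw 0.

Emit:
{"api": "step_arm", "payload": {
  "motion": [
    [[0.67,-0.64,0],0.03],
    [[1.35,-1.29,0],0.06],
    [[2.02,-1.93,0],0.1],
    [[2.7,-2.58,0],0.13],
    [[3.37,-3.22,0],0.16],
    [[4.05,-3.86,0],0.19],
    [[4.72,-4.5,0],0.22],
    [[5.4,-5.15,0.3],0.257],
    [[6.07,-5.8,0.6],0.257],
    [[6.75,-6.44,0.97],0.257]
  ],
  "hand": 0,
  "squeeze": 15
}}

```text
time: 1.55
tool_pos: [0.4281, -0.0296, 0.1506]
tool_rot: [3.141, -0.002, -0.0]
contact_force: [1.6, -0.9, 0.8]
opening: 0.0919
grip_force: 0.0
```

Emit:
{"api": "step_arm", "payload": {
  "motion": [
    [[0,0,0.6],0],
    [[0,0,1.2],0],
    [[0,0,1.6],0],
    [[0,0,1.8],0],
    [[0,0,1.8],0]
  ]
}}

```text
time: 2.17
tool_pos: [0.4267, -0.0312, 0.0424]
tool_rot: [-3.141, 0.001, -0.0]
contact_force: [0.6, 0.1, 0.7]
opening: 0.0917
grip_force: 0.0
```

Emit:
{"api": "step_arm", "payload": {
  "motion": [
    [[0,0,0],0],
    [[0,0,0],0],
    [[0,0,0],0],
    [[0,0,0],0],
    [[0,0,0],0]
  ],
  "hand": 255
}}

```text
time: 2.8
tool_pos: [0.427, -0.0312, 0.0428]
tool_rot: [3.141, -0.0, -0.0]
contact_force: [0.4, -0.4, -0.5]
opening: 0.0465
grip_force: 0.0
```

```bash
python3 - <<'E'
from h import *
T,S=cam("top"),cam("scene"); print(robot.observe()["opening"],robot.observe()["grip_force"])
a=cv2.resize(T["pixels"][170:290,210:330],(400,400)); b=cv2.resize(S["pixels"][100:220,230:350],(400,400))
cv2.imwrite("pics/g1.png",np.hstack([a,b])[:,:,::-1])
E
```

```text
0.03837205383468989 0.0
```

View pics/g1.png

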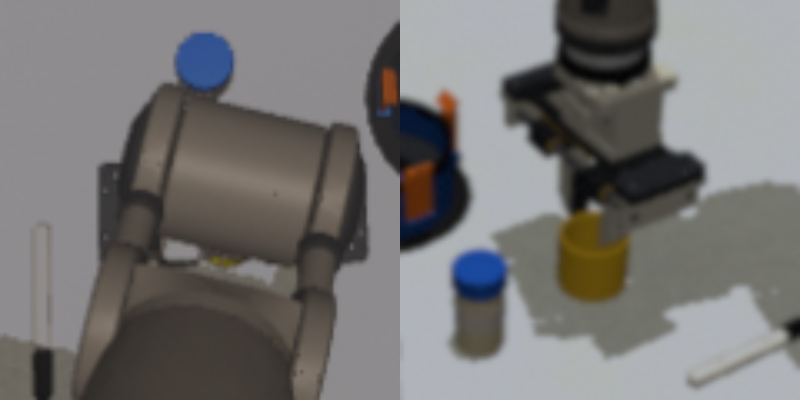

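The fingers closed past 62 mm, and in the scene crop they appear at the cup's rim, around (610,235), so this grasp missed. I'll check the projections and where the cup is now.

```bash
python3 - <<'E'
from h import *
S,T=cam("scene"),cam("top"); o=robot.observe(); print(robot.tip_extent,o["opening"],o["grip_force"],o["tool_pos"])
x,y,z=o["tool_pos"]
for P in([x,y,z],[x,y+.03,z-.017],[x,y-.03,z-.017],[x,y,.054],[x,y,0]): print(P,proj(S,P),proj(T,P))
for b in blobs(S,(20,110,40),(35,255,255),(250,130,330,210)): print(b[:3])
for b in blobs(T,(20,110,40),(35,255,255),(230,200,330,290),1): print(b[:3])
a=S["pixels"][145:205,265:325]
cv2.imwrite("pics/g2.png",cv2.resize(a,(600,600),interpolation=cv2.INTER_CUBIC)[:,:,::-1])
E
```

```text
0.017 0.03025863543595622 0.0 [ 0.42695864 -0.03121051  0.04268983]
[np.float64(0.4269586430159747), np.float64(-0.031210513972071533), np.float64(0.04268983242534912)] [287.18061434 171.60249001] [277.94710193 236.99828805]
[np.float64(0.4269586430159747), np.float64(-0.0012105139720715342), np.float64(0.02568983242534912)] [292.89884075 181.94843215] [266.44111576 237.69258157]
[np.float64(0.4269586430159747), np.float64(-0.06121051397207153), np.float64(0.02568983242534912)] [281.09084108 170.52377432] [289.15571892 237.27900802]
[np.float64(0.4269586430159747), np.float64(-0.031210513972071533), 0.054] [287.36492419 168.53160387] [278.04734767 236.66487625]
[np.float64(0.4269586430159747), np.float64(-0.031210513972071533), 0] [286.5013486  182.86611715] [277.58386245 238.2063139 ]
(427, [286.84, 177.33], [278, 163, 21, 27])
(15, [276.6, 248.0], [273, 247, 9, 3])
```

View pics/g2.png

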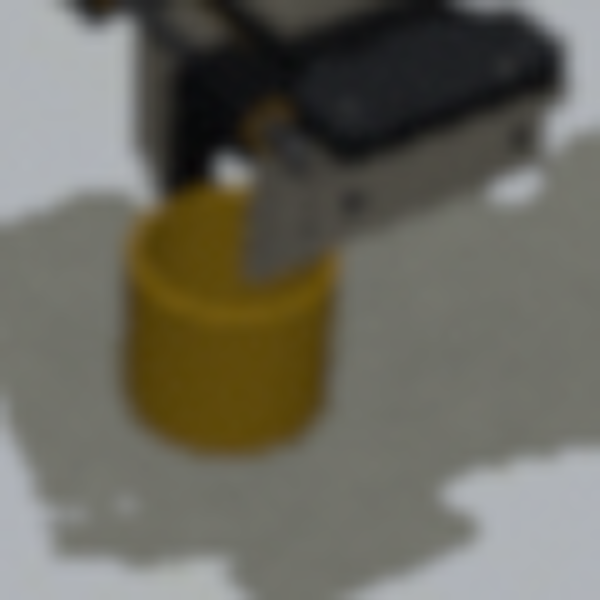

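The fingertip shows at about px (292,173), where the reported pose would put it near (291,180). So the tips are really about 30 mm higher than stated and closed just above the rim. I'll open, go lower with some care, and test.

Emit:
{"api": "step_arm", "payload": {
  "motion": [
    [[0,0,0],0],
    [[0,0,0],0],
    [[0,0,0],0],
    [[0,0,0],0],
    [[0,0,0],0],
    [[0,0,0],0],
    [[0,0,0],0]
  ],
  "hand": 0
}}

```text
time: 3.88
tool_pos: [0.427, -0.0312, 0.0427]
tool_rot: [3.142, -0.0, -0.0]
contact_force: [0.2, 0.4, -0.4]
opening: 0.0911
grip_force: 0.0
```

Emit:
{"api": "step_arm", "payload": {
  "motion": [
    [[0,0,0.1],0],
    [[0,0,0.2],0],
    [[0,0,0.3],0],
    [[0,0,0.38],0],
    [[0,0,0.38],0]
  ]
}}

```text
time: 4.5
tool_pos: [0.4267, -0.0312, 0.0195]
tool_rot: [-3.141, 0.001, -0.0]
contact_force: [-0.4, 0.0, -0.4]
opening: 0.0918
grip_force: 0.0
```

```bash
python3 - <<'E'
from h import *
S=cam("scene"); o=robot.observe(); print(o)
a=S["pixels"][140:215,255:330]
x,y,z=o["tool_pos"]
for s in(1,-1):
  for dz in(-.017,.013): print(s,dz,(proj(S,[x,y+s*.055,z+dz])-[255,140])*8)
cv2.imwrite("pics/g3.png",cv2.resize(a,(600,600),interpolation=cv2.INTER_CUBIC)[:,:,::-1])
E
```

```text
{'time': 4.55, 'qpos': array([-2.52359330e-01,  4.45654949e-01,  2.01428847e+00, -1.12426084e-04,
        6.82051501e-01,  1.31869107e+00]), 'qvel': array([ 0.00120732, -0.00881162, -0.00444567,  0.00042128,  0.00143843,
       -0.00168441]), 'joint_efforts': array([-6.42818282e-03, -3.80021238e+01, -1.41562396e+01,  3.43512639e-02,
       -8.62452155e-02, -1.50231590e-04]), 'tool_pos': array([ 0.42686079, -0.03119441,  0.01970672]), 'tool_rot': array([-3.14156091e+00,  4.07221527e-04, -1.66778857e-04]), 'contact_force': array([ 0.05718014, -0.0038364 ,  0.27570839]), 'torque': array([ 0.02287765,  0.01575289, -0.00908364]), 'grip_force': 0.0, 'opening': 0.09190878136188566}
1 -0.017 [340.37303368 423.6955889 ]
1 0.013 [345.77863442 360.25323273]
-1 -0.017 [169.40909938 255.45534322]
-1 0.013 [171.79655658 192.82936158]
```

View pics/g3.png

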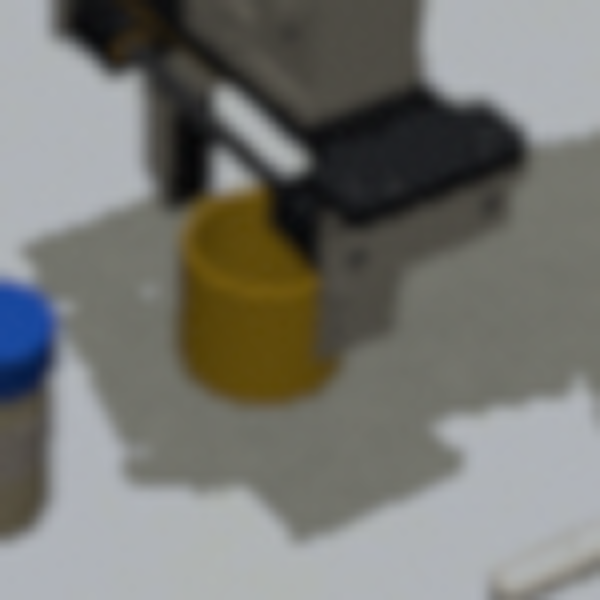

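The tip's lower edge is at crop (340,355). A tip at 14 mm above the reported TCP would project there, not one 17 mm below it, so true height is about reported + 31 mm. I'll lower 8 mm and grasp.

Emit:
{"api": "step_arm", "payload": {
  "motion": [
    [[0,0,0.07],0],
    [[0,0,0.13],0],
    [[0,0,0.13],0]
  ]
}}

```text
time: 4.92
tool_pos: [0.4267, -0.0312, 0.0118]
tool_rot: [-3.142, 0.001, -0.0]
contact_force: [0.4, 0.7, 0.5]
opening: 0.0917
grip_force: 0.0
```

Emit:
{"api": "step_arm", "payload": {
  "motion": [
    [[0,0,0],0],
    [[0,0,0],0],
    [[0,0,0],0],
    [[0,0,0],0],
    [[0,0,0],0]
  ],
  "hand": 255
}}

```text
time: 5.55
tool_pos: [0.427, -0.0312, 0.0122]
tool_rot: [3.141, -0.0, -0.0]
contact_force: [0.2, -0.3, 1.3]
opening: 0.0612
grip_force: 15.0
```

Emit:
{"api": "step_arm", "payload": {
  "motion": [
    [[0,0,-0.3],0],
    [[0,0,-0.9],0],
    [[0,0,-1.6],0],
    [[0,0,-2.17],0],
    [[0.4,0.8,-2.17],0],
    [[0.8,1.6,-2.17],0],
    [[1.2,2.4,-2.17],0],
    [[1.55,3.1,-2.17],0],
    [[1.69,3.4,-2.17],0],
    [[1.69,3.4,-2.17],0]
  ],
  "squeeze": 20
}}

```text
time: 6.8
tool_pos: [0.5282, -0.2362, 0.1415]
tool_rot: [-3.141, 0.001, -0.002]
contact_force: [-0.3, 0.5, -1.0]
opening: 0.0611
grip_force: 20.0
```

```bash
python3 - <<'E'
from h import *
S,T=cam("scene"),cam("top"); o=robot.observe(); print(o["tool_pos"],o["contact_force"],o["opening"])
for b in blobs(S,(20,110,40),(35,255,255),(180,80,280,180)): print("S",b[:3])
for b in blobs(T,(20,110,40),(35,255,255),(310,150,400,240),1): print("T",b[:3])
x,y,z=o["tool_pos"]
for h in(.12,.13,.14): print(proj(S,[x,y,h+.027]),proj(T,[x,y,h+.027]))
E
```

```text
[ 0.52763964 -0.23438666  0.14187146] [-0.12167173  0.76518777 -0.61165846] 0.06071665755199739
S (311, [217.98, 117.32], [210, 103, 21, 27])
T (15, [369.53, 198.4], [366, 197, 8, 4])
[220.64225884 117.79705   ] [361.16311301 190.76930262]
[220.45558813 114.86601096] [361.93851521 190.07336943]
[220.26733499 111.90573883] [362.7266296 189.3659361]
```

Emit:
{"api": "step_arm", "payload": {
  "motion": [
    [[0,0,0.5],0],
    [[0,0,1.0],0],
    [[0,0,1.4],0],
    [[0,0,1.6],0],
    [[0,0,1.6],0],
    [[0,0,1.6],0]
  ]
}}

```text
time: 7.65
tool_pos: [0.5289, -0.2354, 0.0475]
tool_rot: [3.141, -0.002, 0.0]
contact_force: [-0.3, -0.4, -0.8]
opening: 0.0612
grip_force: 20.0
```

Emit:
{"api": "step_arm", "payload": {
  "motion": [
    [[0,0,0.08],0],
    [[0,0,0.16],0],
    [[0,0,0.24],0],
    [[0,0,0.3],0],
    [[0,0,0.3],0]
  ]
}}

```text
time: 8.28
tool_pos: [0.5281, -0.2351, 0.0279]
tool_rot: [-3.141, 0.001, -0.0]
contact_force: [-0.4, -0.7, -0.6]
opening: 0.0606
grip_force: 20.0
```

Emit:
{"api": "step_arm", "payload": {
  "motion": [
    [[0,0,0.05],0],
    [[0,0,0.1],0],
    [[0,0,0.15],0],
    [[0,0,0.19],0],
    [[0,0,0.19],0]
  ]
}}

```text
time: 8.9
tool_pos: [0.5283, -0.2352, 0.0181]
tool_rot: [3.141, -0.0, -0.0]
contact_force: [-2.8, 2.4, 10.0]
opening: 0.061
grip_force: 20.0
```

Emit:
{"api": "step_arm", "payload": {
  "motion": [
    [[0,0,-0.02],0],
    [[0,0,-0.03],0],
    [[0,0,-0.03],0]
  ],
  "hand": 40
}}

```text
time: 9.28
tool_pos: [0.5283, -0.2353, 0.0186]
tool_rot: [3.142, 0.0, -0.0]
contact_force: [-0.1, -0.4, -0.5]
opening: 0.0769
grip_force: 0.0
```

Emit:
{"api": "step_arm", "payload": {
  "motion": [
    [[0,0,-0.3],0],
    [[0,0,-0.8],0],
    [[0,0,-1.6],0],
    [[0,0,-2.4],0],
    [[0.3,-0.8,-2.5],0],
    [[0.8,-1.7,-2.5],0],
    [[1.3,-2.6,-2.5],0],
    [[1.8,-3.4,-2.5],0],
    [[2.33,-4.15,-2.5],0],
    [[2.33,-4.15,-2.5],0]
  ]
}}

```text
time: 10.52
tool_pos: [0.6693, 0.0177, 0.1675]
tool_rot: [-3.141, 0.0, 0.005]
contact_force: [0.1, -0.4, -0.6]
opening: 0.0773
grip_force: 0.0
```

```bash
python3 - <<'E'
from h import *
S,T=cam("scene"),cam("top"); o=robot.observe(); print(o["tool_pos"],o["contact_force"],o["opening"])
for b in blobs(S,(20,110,40),(35,255,255),(180,80,280,180)): print("S",b[:3])
for b in blobs(T,(20,110,40),(35,255,255),(310,150,400,240),1): print("T",b[:3], plane(T,b[1],.033))
b=blobs(S,(-8,120,60),(8,255,255),(205,190,236,215)); print(b[0][:3])
E
```

```text
[0.66785052 0.01407459 0.16788732] [-0.1513994   0.04578207 -0.21256905] 0.0777109733606555
T (436, [354.65, 197.0], [343, 185, 25, 25]) [ 0.53018062 -0.23858531  0.033     ]
(204, [219.67, 204.42], [212, 197, 16, 16])
```

The cup is seated and centred within about 2 mm. Now the jar: descend 126 mm and grasp the cap.

Emit:
{"api": "step_arm", "payload": {
  "motion": [
    [[0,0,0.5],0],
    [[0,0,1.0],0],
    [[0,0,1.5],0],
    [[0,0,1.9],0],
    [[0,0,2.1],0],
    [[0,0,2.1],0]
  ]
}}

```text
time: 11.38
tool_pos: [0.6676, 0.0128, 0.0423]
tool_rot: [3.142, 0.001, -0.001]
contact_force: [0.5, -0.0, 0.6]
opening: 0.0775
grip_force: 0.0
```

Emit:
{"api": "step_arm", "payload": {
  "motion": [
    [[0,0,0],0],
    [[0,0,0],0],
    [[0,0,0],0],
    [[0,0,0],0],
    [[0,0,0],0]
  ],
  "hand": 255
}}

```text
time: 12.0
tool_pos: [0.6684, 0.0138, 0.0431]
tool_rot: [3.141, -0.001, -0.0]
contact_force: [-1.0, -0.2, 2.5]
opening: 0.0447
grip_force: 20.0
```

Emit:
{"api": "step_arm", "payload": {
  "motion": [
    [[0,0,-0.3],0],
    [[0,0,-0.9],0],
    [[0,0,-1.6],0],
    [[0,0,-2.17],0],
    [[-0.3,0.6,-2.17],0],
    [[-0.8,1.5,-2.17],0],
    [[-1.35,2.4,-2.17],0],
    [[-1.85,3.3,-2.17],0],
    [[-2.2,3.9,-2.17],0],
    [[-2.33,4.15,-2.17],0]
  ]
}}

```text
time: 13.25
tool_pos: [0.5273, -0.2373, 0.1741]
tool_rot: [3.141, -0.001, -0.003]
contact_force: [-0.1, 0.0, -1.4]
opening: 0.0445
grip_force: 20.0
```

```bash
python3 - <<'E'
from h import *
S,T=cam("scene"),cam("top"); o=robot.observe(); print(o["tool_pos"],o["contact_force"],o["opening"],o["grip_force"])
cv2.imwrite("pics/j1.png",cv2.resize(S["pixels"][60:180,160:280],(600,600),interpolation=cv2.INTER_CUBIC)[:,:,::-1])
E
```

```text
[ 0.52802628 -0.23643407  0.1737048 ] [ 0.48661045 -0.08723047 -0.50509505] 0.04474026652025392 19.999757409095764
```

View pics/j1.png

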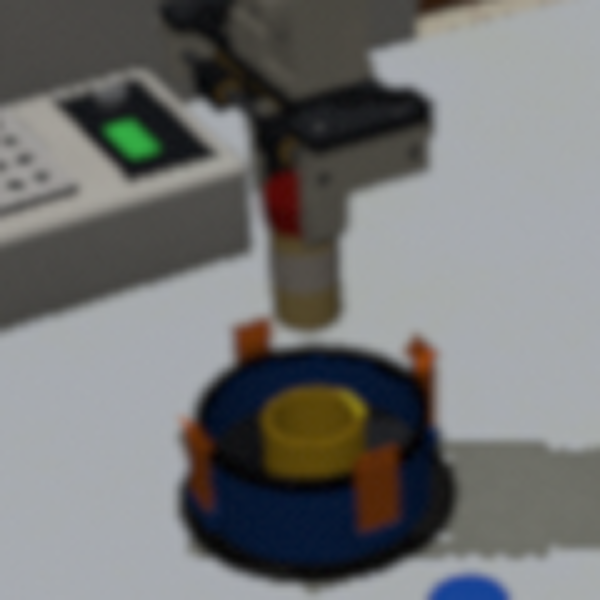

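The jar hangs upright at crop (305,325), above the cup at (313,415); the 8 px offset is what the height parallax should give. Lowering.

Emit:
{"api": "step_arm", "payload": {
  "motion": [
    [[0,0,0.4],0],
    [[0,0,0.8],0],
    [[0,0,1.05],0],
    [[0,0,1.2],0],
    [[0,0,1.35],0],
    [[0,0,1.5],0],
    [[0,0,1.65],0],
    [[0,0,1.8],0],
    [[0,0,1.9],0],
    [[0,0,1.9],0]
  ]
}}

```text
time: 14.6
tool_pos: [0.5281, -0.2351, 0.0584]
tool_rot: [-3.141, 0.001, -0.0]
contact_force: [0.9, -0.2, -0.9]
opening: 0.0448
grip_force: 20.0
```

Emit:
{"api": "step_arm", "payload": {
  "motion": [
    [[0,0,0.04],0],
    [[0,0,0.08],0],
    [[0,0,0.1],0],
    [[0,0,0.1],0]
  ]
}}

```text
time: 15.1
tool_pos: [0.5287, -0.2354, 0.0541]
tool_rot: [3.141, -0.001, -0.0]
contact_force: [-1.2, 1.0, 7.0]
opening: 0.0445
grip_force: 20.0
```

Emit:
{"api": "step_arm", "payload": {
  "motion": [
    [[0,0,-0.02],0],
    [[0,0,-0.03],0],
    [[0,0,-0.03],0]
  ],
  "hand": 80
}}

```text
time: 15.48
tool_pos: [0.5283, -0.2352, 0.0547]
tool_rot: [3.142, 0.0, -0.0]
contact_force: [-0.3, 0.1, -0.4]
opening: 0.0629
grip_force: 0.0
```

Emit:
{"api": "step_arm", "payload": {
  "motion": [
    [[0,0,-0.3],0],
    [[0,0,-0.8],0],
    [[0,0,-1.6],0],
    [[0,0,-2.2],0],
    [[0,-0.7,-2.2],0],
    [[0,-1.7,-2.2],0],
    [[0,-2.7,-2.2],0],
    [[0,-3.7,-2.2],0],
    [[0,-4.4,-2.2],0],
    [[0,-4.6,-2.2],0]
  ]
}}

```text
time: 16.73
tool_pos: [0.5281, 0.043, 0.1867]
tool_rot: [-3.142, 0.0, 0.003]
contact_force: [0.4, -0.3, -1.1]
opening: 0.0629
grip_force: 0.0
```

```bash
python3 - <<'E'
from h import *
S,T=cam("scene"),cam("top"); o=robot.observe(); print(o["tool_pos"],o["contact_force"],o["opening"])
for b in blobs(T,(20,110,40),(35,255,255),(310,150,400,240),1): print("cup",b[:3], plane(T,b[1],.044))
b=blobs(T,(-8,120,60),(8,255,255),(310,150,400,240)); s=blobs(S,(-8,120,60),(8,255,255),(190,80,260,180))
print("cap",b[0][:3],plane(T,b[0][1],.085),[x[:3] for x in s], tri(T,b[0][1],S,s[0][1]))
t=blobs(T,(95,120,40),(125,255,255),(148,180,185,215))[0]; s=blobs(S,(95,120,40),(125,255,255),(300,232,345,265))[0]
print("bar",t[:3],s[:3],tri(T,t[1],S,s[1]),plane(T,t[1],.067))
for nm,c,bb in(("T",T,t),("S",S,s)):
    pts=np.array([plane(c,(u,v),.067)[:2] for v,u in np.argwhere(bb[3])]); w,V=np.linalg.eigh(np.cov(pts.T)); print(nm,pts.mean(0),np.sqrt(w*12),np.arctan2(V[1,1],V[0,1]))
# white flange
g=(T["hsv"][...,1]<25)&(T["hsv"][...,2]>150)
print(T["hsv"][200,135:200,2])
a=np.hstack([cv2.resize(T["pixels"][165:235,130:200],(400,400),interpolation=cv2.INTER_CUBIC),cv2.resize(T["pixels"][150:245,305:400],(400,400),interpolation=cv2.INTER_CUBIC)])
cv2.imwrite("pics/lid.png",a[:,:,::-1])
E
```

```text
[0.52832769 0.04140664 0.18661986] [ 0.21911415 -0.42856808  1.32372112] 0.06335469772336927
cup (137, [352.76, 199.11], [343, 185, 25, 25]) [ 0.52293447 -0.23125513  0.044     ]
cap (241, [357.62, 194.69], [349, 187, 18, 17]) [ 0.52798919 -0.23698271  0.085     ] [(159, [221.95, 135.25], [215, 130, 15, 12]), (12, [200.42, 157.17], [198, 153, 4, 8])] (array([ 0.52718659, -0.23644587,  0.08424696]), np.float64(0.002228623162404887))
bar (243, [162.09, 197.18], [155, 185, 15, 25]) (361, [323.66, 250.07], [311, 241, 27, 19]) (array([0.5334823 , 0.26920077, 0.06663197]), np.float64(0.0002477962813027478)) [0.53351271 0.26903724 0.067     ]
T [0.53354944 0.26903581] [0.02688172 0.06267505] 2.8860255722895474
S [0.53347521 0.26945338] [0.03780633 0.06482583] 3.029678135599201
[145 144 144 144 145 144 145 145 144 127 104 144 145 145 145 144 145 145
 145 145 138 110 121 120 122 124 126 128 129 115  67  41  52 105 145 145
 145 145 145 144 144 145 144 145 145 145 145 135 113  96  91  90  89  89
 124 145 145 144 145 117 127 144 114  76  65]
```

View pics/lid.png

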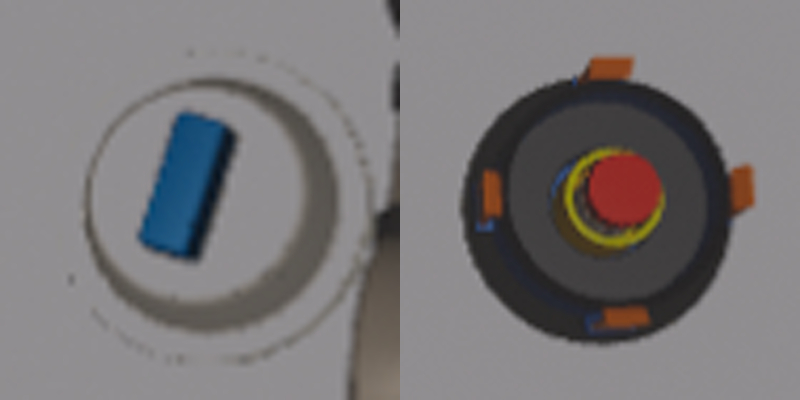

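In the lid crop the blue bar runs from (210,120) to (170,250), so its world yaw is about -0.30. The red cap sits inside the yellow rim at (625,188), and its measured height of 84 mm is right for a seated jar. Next is the lid.

Emit:
{"api": "step_arm", "payload": {
  "motion": [
    [[0,-0.6,0],0.08],
    [[0,-1.4,0],0.16],
    [[0,-2.3,0],0.24],
    [[0.05,-3.1,0.3],0.3],
    [[0.08,-3.6,0.7],0.3],
    [[0.08,-3.8,1.1],0.3],
    [[0.08,-3.8,1.1],0.3],
    [[0.08,-3.8,1.1],0.3]
  ]
}}

```text
time: 17.82
tool_pos: [0.5343, 0.2674, 0.1215]
tool_rot: [-3.141, -0.001, -0.302]
contact_force: [-0.3, -0.2, 0.5]
opening: 0.0631
grip_force: 0.0
```

```bash
python3 - <<'E'
from h import *
o=robot.observe(); print(o["tool_pos"],o["tool_rot"],o["qpos"])
E
```

```text
[0.53427329 0.2673687  0.12147899] [-3.14144406e+00 -1.06837132e-03 -3.01786114e-01] [ 3.36057792e-01  5.49852156e-01  1.44058629e+00 -5.66137722e-04
  1.15020747e+00  2.20887106e+00]
```

Emit:
{"api": "step_arm", "payload": {
  "motion": [
    [[-0.02,-0.03,0.4],0],
    [[-0.02,-0.03,0.8],0],
    [[-0.02,-0.03,1.1],0],
    [[-0.02,-0.03,1.25],0],
    [[-0.02,-0.03,1.35],0],
    [[-0.02,-0.03,1.35],0]
  ]
}}

```text
time: 18.58
tool_pos: [0.533, 0.2706, 0.0401]
tool_rot: [-3.141, -0.001, -0.301]
contact_force: [-0.1, 0.8, 0.5]
opening: 0.0629
grip_force: 0.0
```

Emit:
{"api": "step_arm", "payload": {
  "motion": [
    [[0,0,0],0],
    [[0,0,0],0],
    [[0,0,0],0],
    [[0,0,0],0],
    [[0,0,0],0],
    [[0,0,0],0]
  ],
  "hand": 255,
  "squeeze": 30
}}

```text
time: 19.32
tool_pos: [0.5324, 0.2707, 0.0397]
tool_rot: [3.141, 0.0, -0.3]
contact_force: [-0.8, -0.6, 2.0]
opening: 0.0243
grip_force: 30.0
```

Emit:
{"api": "step_arm", "payload": {
  "motion": [
    [[0,0,0],0],
    [[0,0,-0.3],0],
    [[0,0,-0.8],0],
    [[0,0,-1.4],0],
    [[0,0,-2.0],0],
    [[0,0,-2.5],0],
    [[0.1,0.4,-2.5],0],
    [[0.3,1.0,-2.5],0],
    [[0.5,1.7,-2.5],0],
    [[0.72,2.4,-2.5],0]
  ],
  "squeeze": 60
}}

```text
time: 20.58
tool_pos: [0.5311, 0.1195, 0.1893]
tool_rot: [-3.141, 0.0, -0.3]
contact_force: [-0.0, -0.6, -1.2]
opening: 0.0235
grip_force: 60.0
```

Emit:
{"api": "step_arm", "payload": {
  "motion": [
    [[0.21,0.7,0],0],
    [[0.42,1.4,0],0],
    [[0.63,2.1,0],0],
    [[0.84,2.8,0],0],
    [[1.05,3.5,0],0],
    [[1.26,4.2,0],0],
    [[1.44,4.8,0],0],
    [[1.6,5.35,0],0],
    [[1.69,5.67,0],0],
    [[1.69,5.67,0],0]
  ]
}}

```text
time: 21.82
tool_pos: [0.5274, -0.2351, 0.1893]
tool_rot: [-3.141, 0.0, -0.302]
contact_force: [1.0, 0.1, -1.3]
opening: 0.0237
grip_force: 60.0
```

```bash
python3 - <<'E'
from h import *
S,T=cam("scene"),cam("top"); o=robot.observe(); print(o["tool_pos"],o["tool_rot"],o["contact_force"],o["torque"],o["opening"])
cv2.imwrite("pics/l2.png",cv2.resize(np.hstack([S["pixels"][60:190,150:280],T["pixels"][130:260,290:420]]),(800,400),interpolation=cv2.INTER_CUBIC)[:,:,::-1])
E
```

```text
[ 0.52754849 -0.23346919  0.18949278] [-3.14087841e+00  6.09871615e-04 -2.99852067e-01] [-0.03920151 -0.03836696 -1.29919666] [ 0.02663887  0.05773185 -0.0120602 ] 0.02339003691002087
```

View pics/l2.png

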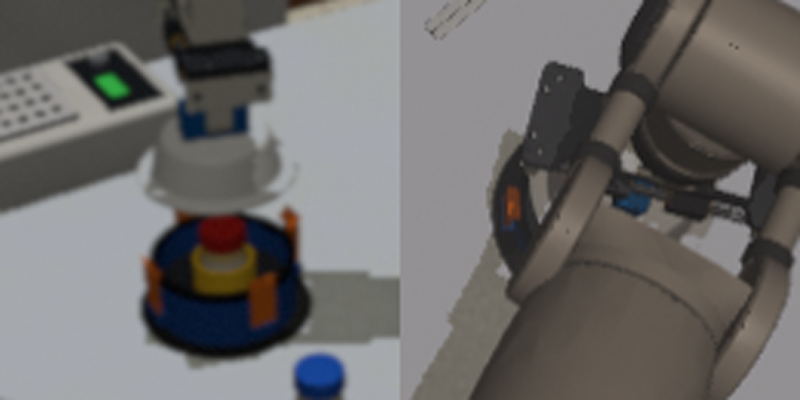

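The lid is gripped level and sits centred over the canister: lid at crop (220,175), canister at (227,240), with the red cap and yellow cup inside. Lowering to just above the clips.

Emit:
{"api": "step_arm", "payload": {
  "motion": [
    [[0,0,0.3],0],
    [[0,0,0.6],0],
    [[0,0,0.9],0],
    [[0,0,1.1],0],
    [[0,0,1.25],0],
    [[0,0,1.25],0],
    [[0,0,1.25],0]
  ]
}}

```text
time: 22.8
tool_pos: [0.5279, -0.2346, 0.1153]
tool_rot: [3.141, -0.001, -0.3]
contact_force: [-0.1, -0.4, -2.3]
opening: 0.0235
grip_force: 60.0
```

Emit:
{"api": "step_arm", "payload": {
  "motion": [
    [[0,0,0.04],0],
    [[0,0,0.08],0],
    [[0,0,0.12],0],
    [[0,0,0.16],0],
    [[0,0,0.16],0]
  ]
}}

```text
time: 23.42
tool_pos: [0.5281, -0.2348, 0.1059]
tool_rot: [3.141, -0.002, -0.3]
contact_force: [-0.8, 0.2, 3.8]
opening: 0.0236
grip_force: 60.0
```

Emit:
{"api": "step_arm", "payload": {
  "motion": [
    [[0,0,0.03],0],
    [[0,0,0.06],0],
    [[0,0,0.06],0]
  ]
}}

```text
time: 23.8
tool_pos: [0.5273, -0.2343, 0.1011]
tool_rot: [-3.141, 0.001, -0.3]
contact_force: [0.5, -0.2, -4.8]
opening: 0.0234
grip_force: 60.0
```

Emit:
{"api": "step_arm", "payload": {
  "motion": [
    [[0,0,0.03],0],
    [[0,0,0.06],0],
    [[0,0,0.06],0]
  ]
}}

```text
time: 24.18
tool_pos: [0.5274, -0.2344, 0.0977]
tool_rot: [-3.142, 0.0, -0.3]
contact_force: [-0.2, -0.0, -1.9]
opening: 0.024
grip_force: 60.0
```

Snapped: the force dropped below zero near reported z 0.101. Now pressing onto the seal.

Emit:
{"api": "step_arm", "payload": {
  "motion": [
    [[0,0,0.03],0],
    [[0,0,0.05],0],
    [[0,0,0.05],0],
    [[0,0,0.05],0]
  ]
}}

```text
time: 24.68
tool_pos: [0.5277, -0.2345, 0.0953]
tool_rot: [3.141, -0.001, -0.3]
contact_force: [-1.1, 1.1, 4.3]
opening: 0.0237
grip_force: 60.0
```

Emit:
{"api": "step_arm", "payload": {
  "motion": [
    [[0,0,0.015],0],
    [[0,0,0.03],0],
    [[0,0,0.03],0],
    [[0,0,0.03],0]
  ]
}}

```text
time: 25.18
tool_pos: [0.5277, -0.2346, 0.0938]
tool_rot: [3.141, -0.001, -0.3]
contact_force: [-2.5, 1.1, 7.7]
opening: 0.0238
grip_force: 60.0
```

```bash
python3 - <<'E'
from h import *
for i in range(4):
    S=cam("scene"); o=robot.observe(); print(o["tool_pos"].round(4),o["contact_force"].round(1),o["grip_force"],o["tool_rot"].round(3))
for b in blobs(S,(3,120,60),(18,255,255),(185,105,265,180)): print("S",b[:3])
E
```

```text
[ 0.5277 -0.2346  0.0938] [-2.4  1.3  7.6] 60.00244975090027 [ 3.141e+00 -1.000e-03 -3.000e-01]
[ 0.5277 -0.2346  0.0938] [-2.9  0.9  8.7] 60.0024676322937 [ 3.141e+00 -1.000e-03 -3.000e-01]
[ 0.5277 -0.2346  0.0938] [-3.2  0.8  7. ] 60.00237464904785 [ 3.141e+00 -1.000e-03 -3.000e-01]
[ 0.5277 -0.2346  0.0938] [-2.   1.3  7.9] 60.0023478269577 [ 3.141e+00 -1.000e-03 -3.000e-01]
S (104, [234.86, 157.26], [231, 150, 9, 16])
S (39, [199.49, 152.82], [198, 146, 4, 15])
S (17, [243.76, 131.12], [242, 129, 4, 6])
```

```bash
python3 -c "
from cell import robot
print(robot.hand_in())"
```

```text
the job is handed in; nothing more can be done
None
```

I handed the job in at about 25 s, with no verdict returned. The jar is in the cup, the cup is in the foam pocket, and the lid is still gripped and pressing the seal with about 9 N. The force dropped once, as it should when the clips snap, but the fourth clip was not visible in the last clip check.

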